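# Lay out the dressing tray

### The arm

A 6-joint arm with a two-finger parallel gripper is mounted at the origin on the work surface. World frame = base frame: x ahead of the robot, y to its left, z up, the work surface at z = 0. Lengths are in m, angles in degrees, forces in N, time in s.
With the tool pointing down it reaches from about 0.25 to 0.775 m from the base axis. Payload 4 kg.
Tool frame: the origin (TCP) lies at the very end of the fingers, on their centre line; the grasp point (between the pads) lies 19 mm behind it; z points along the fingers, y is the line along which they close (so a half turn about z gives the same grasp; the last joint's range is limited). The gripper opens to 94 mm and grips with 3 to 60 N. Pads are 16 mm wide; open, the fingers measure 119 mm over their backs; the gripper's body (75 mm by 177 mm) begins 78 mm behind the grasp point.
Start: joints at [-79.303, 4.996, 78.535, -0, 96.463, -5.907], TCP at [0.157, -0.527, 0.206] pointing down, gripper open.
Joint ranges: [-177.83, 177.83], [-43.37, 116.18], [15.69, 146.23], [-61.86, 241.86], [9.47, 152.12], [-147.06, 147.06]. Speed limits (degrees/s): [159.86, 159.86, 180, 180, 180, 180].

### API

Orientations are given as [roll, pitch, yaw] about the fixed x, y, z axes, in that order (R = Rz(yaw) Ry(pitch) Rx(roll)).
In Python, from workcell import ctrl gives the robot as it stands.
- The arm moves only by the tool apply_moves, never from a script. Its argument "motion" is a list of rows, each a list of 3 entries, a list of its own where there are three numbers: the closure, from -1 (fully open) to 1 (shut), so that 0 is half open, then the shift along the tool's x, y, z in units of 100 cm (1.0 is 100 cm), then the turn, a rotation vector about the tool's x, y, z in units of 45 degrees (1.0 is 45 degrees). In form: [[fingers, [tx, ty, tz], [wx, wy, wz]], ...]. A call has 1 to 8 rows; each row is the pose to reach, as a shift and turn from the pose commanded when the call began, along the tool's axes at that moment; what a row does not reach only later rows make up. A row lasts 1/10 s, in which the tool goes at most 50 mm and 8.59 degrees, less where a joint would pass 70% of its speed; a pose out of reach is approached as far as the arm can. A call with a number of a shift or a turn outside -1 to 1 is refused whole. A call with a gripper value outside its range is refused whole. The fingers move at their own pace and stop on an object; the grip force is fixed at half the most. Time passes only in rows, so rows that repeat a pose let the fingers close. It gives the time, the measured TCP pose, the force, the opening and the grip force at its end, in the units of the state.
- ctrl.observe(): the state, without advancing time (a new reading comes with each control period).
- ctrl.camera(name): name is "scene" or "side" or "wrist"; returns a dict with "pixels" (420x560x3 uint8, red, green, blue), "intrinsics" (3x3 intrinsics, pixels), "R" (3x3) and "t" (3): a world point X has camera coordinates R X + t; the wrist camera has in their place "tool_from_camera" (4x4, takes a point from camera to tool coordinates, whose origin is the TCP and whose axes are the flange's). Camera axes: x right, y down, z forward; pixel columns grow to the right and rows downward; lengths in m; the calibration is good to about 2 mm. A picture is of the moment at which its call begins: read the wrist's pose just before it. There is no depth.
- ctrl.job_done(): hands the job in; it is judged then, once.
The state is a dict: "time_s": time; "joint_pos": joint angles; "dq": joint speeds; "joint_efforts": joint torques, N m; "position": TCP position; "tool_rot": TCP orientation; "contact_force": force on the tool from outside, world axes, zero at the start; "ft_torque": the same for the moment, N m; "gripper_width": opening from 0.0 (shut) to 1.0 (fully open); "grasp_force": force on a finger pad.
Only numpy, scipy, OpenCV 4.12 (cv2) and the standard library are available. Lean on these libraries where they do the work, as an engineer would, in place of code of your own. Each camera call takes 0.05 s, during which the arm holds its last target. There are 200 camera calls.

### The job

Set up the dressing tray: stand the small steel pot in the canister base and close the canister by lowering the knobbed cover over the pot until it sits fully home on the base; stand the amber flask on the tray midway between the canister and the forceps jar, in line with them. Lay the flat tin on the tray directly in front of the forceps jar (on the robot's side of it, about two fingers' width, 40 mm, of bare tray between them) with its long side along the tray's long side, and lay the roll of tape flat and centred on top of the tin. Never tip over the flask or the pot, leave the gel bottle and the swab box where they are, and let go of everything.

Things in the scene. Friction and masses are not known exactly. Their poses are not given: they have to be found in the camera images.
- tray: White shallow tray with blue rim, fixed to the table. 250 mm along x, 320 mm along y (long side), rim 15 mm high, floor 3 mm thick. Origin: centre of the underside, on the table. x points away from the robot (turned up to 12 degrees either way), y to the robot's left, z up. Canister base and forceps jar stand in its far part, one left, one right; which is which varies.
- canister_base: Low round steel base, fixed in the tray. Origin: centre of its underside, on the tray floor (3 mm above the tray origin); axes parallel to the tray's. Flange 84 mm diameter, 8 mm thick; on it a hollow collar, outer diameter 70 mm (66 at the lip), inner 64 (60 at the lip), lip 28 mm above origin. The pot stands inside on a floor 8 mm above origin; the cover goes outside the collar onto the flange.
- forceps_jar: Dark steel open jar with two pairs of forceps standing in it, fixed in the tray. 66 mm in diameter, 80 mm high, the forceps rise to 121 mm above its underside. Origin: centre of its underside, on the tray floor; axes parallel to the tray's. Its centre is 184 to 196 mm from the canister base's, along the tray's y (same tray x).
- pot: Small open steel pot, 44 mm in diameter, 58 mm high, wall 3 mm, about 0.09 kg, standing upright on the table. Origin: centre of its underside, z up.
- cover: Steel canister cover standing mouth down on the table: a hollow shell open at the bottom, outer diameter 83 mm, inner 77 mm, 62 mm high (58 mm clear inside), with a black upright cylindrical knob on top, 20 mm in diameter and 28 mm high (top 90 mm above the origin). About 0.16 kg. Origin: centre of its mouth (underside), z up.
- flask: Amber glass flask with a paper band and a white cap, standing upright. Body 40 mm in diameter up to 68 mm, cap 24 mm in diameter, 90 mm high in all, about 0.12 kg. Origin: centre of its underside, z up.
- tin: Flat rectangular metal tin with a dark seam and a dark panel in its top, lying flat: 50 mm along its x, 75 mm along its y, 25 mm high, about 0.11 kg. Origin: centre of its underside, z up. Its long side starts within 35 degrees of the world's y.
- tape: White roll of tape lying flat: a ring 46 mm in outer diameter, 24 mm hole, 18 mm high, 0.03 kg. Origin: centre of its underside, z up.
- gel_bottle: Bystander: white pump bottle with a blue band and blue pump head, 64 mm in diameter, 187 mm high, loose on the table beyond the tray on the left. Origin: centre of its underside.
- swab_box: Bystander: cardboard swab box 70 x 110 x 60 mm, loose on the table beyond the tray on the right. Origin: centre of its underside.
Mind the look-alikes: they are no part of the job. Leave any green or pink look-alike of the pot alone.

How it is judged:
By the outcome, as a careful person would: the job done as asked, in the order asked, and still so for the second after the job is handed in, with the robot touching nothing.
It also fails if it takes over 138 s, if anything falls off the work surface, if the arm or the gripper's body presses on something with over 40 N, if the wrist force passes 120 N, or if a joint passes its speed limit or range.

## Working session

There is one attempt and no reset: what is moved stays moved. The work goes in short steps, Python scripts to look and compute and a tool call to move; the robot and the scene stay as the last step left them, time stands still between calls to the robot, and variables do not carry over. Pictures are saved under pics/ and viewed, at most 14 in all, crops included, and the job is handed in when it is done.

Besides the shell and the picture viewer there is one more tool, called as a command line: name --argument value ..., lists and objects as JSON in quotes. apply_moves: Moves the arm, as the interface text tells. Its arguments: {"type":"object","properties":{"motion":{"type":"array","items":{"type":"array"}}},"required":["motion"]}

```bash
ls; mkdir -p pics; python3 - <<'E'
from workcell import ctrl
import cv2,numpy as np
print(ctrl.observe())
for n in ["scene","side"]:
    c=ctrl.camera(n); cv2.imwrite(f"pics/{n}0.png",c["pixels"][:,:,::-1]); print(n,c["intrinsics"],c["R"],c["t"])
s=ctrl.camera("wrist"); print(s["intrinsics"],s["tool_from_camera"])
E
```

```text
pics
{'time_s': 0.0, 'joint_pos': array([-7.93048035e+01,  5.03907017e+00,  7.86230222e+01, -9.53058429e-04,
        9.64650748e+01, -5.90780539e+00]), 'dq': array([-0.01002858,  0.00950916,  0.06764612, -0.05967224,  0.0663924 ,
        0.05540242]), 'joint_efforts': array([ 1.06807711e-03, -3.40181923e+01, -3.02423286e+01,  7.18234736e-02,
        3.29180178e-02, -1.50395081e-04]), 'position': array([ 0.15703684, -0.52652449,  0.20431983]), 'tool_rot': array([-1.79873411e+02, -1.21468537e-02,  1.66028822e+01]), 'contact_force': array([-0.40442363, -0.0379556 ,  0.96120832]), 'ft_torque': array([-0.0019876 , -0.04391827, -0.03393344]), 'grasp_force': 0.0, 'gripper_width': 0.998467244248911}
scene [[486.27084179   0.         283.36791073]
 [  0.         486.27084179 205.43355522]
 [  0.           0.           1.        ]] [[ 0.18585323  0.98256959 -0.00394783]
 [ 0.77820283 -0.1496478  -0.60992286]
 [-0.59988244  0.11028392 -0.79245095]] [-0.05072278 -0.41335951  1.42122123]
side [[389.62730125   0.         274.51631879]
 [  0.         389.62730125 205.23969509]
 [  0.           0.           1.        ]] [[-9.44116763e-01 -3.29611124e-01  2.11603720e-04]
 [-1.63875007e-01  4.68835752e-01 -8.67950471e-01]
 [ 2.85986923e-01 -8.19481265e-01 -4.96650718e-01]] [0.51193526 0.15965929 0.80381485]
[[333.67444495   0.         283.10511947]
 [  0.         333.67444495 209.71685847]
 [  0.           0.           1.        ]] [[-4.42973902e-04 -9.65303175e-01 -2.61131353e-01  7.68465718e-02]
 [ 9.99999895e-01 -3.98072487e-04 -2.24841711e-04  3.13088908e-04]
 [ 1.13091210e-04 -2.61131425e-01  9.65303251e-01 -1.79752678e-01]
 [ 0.00000000e+00  0.00000000e+00  0.00000000e+00  1.00000000e+00]]
```

View pics/scene0.png

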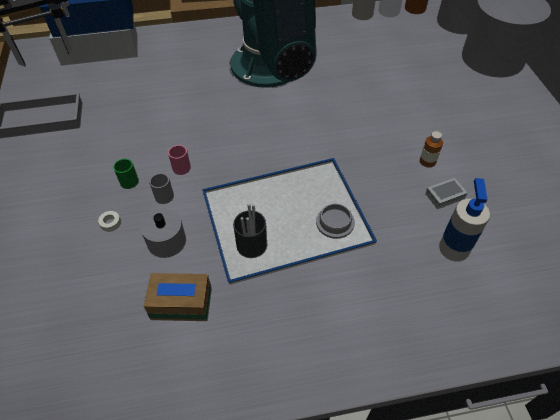

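View pics/side0.png

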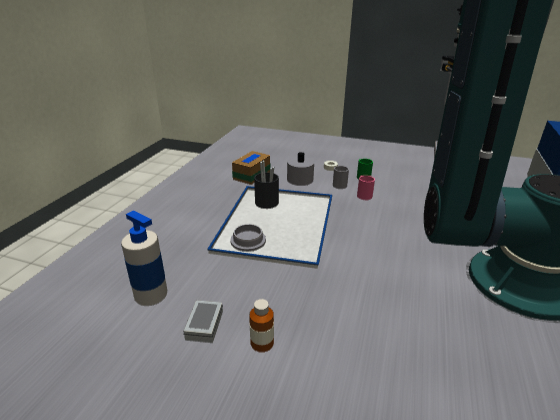

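The scene image (right = robot's left, down = away) shows the canister base at (336,220), the jar at (250,235), the pot at (161,188) with green and pink look-alikes next to it, and the cover at (163,235). The tape is at (109,220), the flask at (430,150), the tin at (447,191) and the tray corners at (204,190), (334,161), (374,240), (230,279).

```bash
cat > h.py <<'E'
from workcell import ctrl
import cv2,numpy as np
from scipy.spatial.transform import Rotation as Ro
def cam(name,save=None):
    s=ctrl.observe(); c=ctrl.camera(name); c["s"]=s
    if name=="wrist":
        T=np.eye(4); T[:3,:3]=Ro.from_euler("xyz",s["tool_rot"],degrees=True).as_matrix(); T[:3,3]=s["position"]
        M=T@c["tool_from_camera"]; c["R"]=M[:3,:3].T; c["t"]=-M[:3,:3].T@M[:3,3]
    if save: cv2.imwrite(f"pics/{save}.png",c["pixels"][:,:,::-1])
    return c
def ray(c,uv,z):
    d=c["R"].T@np.linalg.solve(c["intrinsics"],[*uv,1]); o=-c["R"].T@c["t"]
    return (o+d*(z-o[2])/d[2])[:2]
def proj(c,X):
    p=c["intrinsics"]@(c["R"]@np.asarray(X,float)+c["t"]); return p[:2]/p[2]
def to(p,yaw,cur=None):
    "shift (m) and turn (units of 45deg) from measured pose to a tool-down pose"
    s=ctrl.observe(); R=Ro.from_euler("xyz",s["tool_rot"],degrees=True)
    G=Ro.from_euler("xyz",[180,0,yaw],degrees=True)
    sh=R.inv().apply(np.asarray(p)-s["position"]); w=(R.inv()*G).as_rotvec(degrees=True)/45
    print("pos",s["position"].round(4),s["tool_rot"].round(2),"shift",sh.round(4),"turn",w.round(3))
E
python3 - <<'E'
from h import *
c=cam("scene")
for n,uv,z in [("t1",(204,190),.015),("t2",(334,161),.015),("t3",(374,240),.015),("t4",(230,279),.015),("base",(336,217),.031),("jar",(250,223),.083),("pot",(161,182),.058),("cover knob",(159,217),.090),("tape",(109,220),.018),("flaskcap",(436,136),.090),("tin",(447,190),.025),("pink",(179,152),.05),("green",(124,166),.05),("gel",(462,246),.02),("box",(178,289),.06)]:
    print(n,ray(c,uv,z).round(4))
s=cam("side")
for n,uv,z in [("base",(248,234),.031),("jar",(267,178),.083),("pot",(341,170),.058),("cover knob",(301,154),.090),("tape",(331,164),.018),("flaskcap",(261,304),.090),("tin",(204,317),.025)]:
    print(n,ray(s,uv,z).round(4))
E
```

```text
t1 [ 0.4554 -0.2192]
t2 [0.4244 0.0949]
t3 [0.6601 0.1216]
t4 [ 0.6955 -0.1884]
base [0.5977 0.0537]
jar [ 0.6159 -0.1324]
pot [ 0.4512 -0.3077]
cover knob [ 0.5719 -0.3094]
tape [ 0.5034 -0.4295]
flaskcap [0.4596 0.3195]
tin [0.5676 0.3198]
pink [ 0.3589 -0.2645]
green [ 0.3795 -0.3905]
gel [0.7119 0.295 ]
box [ 0.7238 -0.2853]
base [0.5852 0.0636]
jar [ 0.6088 -0.1296]
pot [ 0.4399 -0.3007]
cover knob [ 0.5645 -0.3049]
tape [ 0.4933 -0.4246]
flaskcap [0.4528 0.3221]
tin [0.5614 0.3226]
```

apply_moves --motion '[[-1,[0.356,-0.099,-0.046],[0,0,0.236]],[-1,[0.356,-0.099,-0.046],[0,0,0.236]],[-1,[0.356,-0.099,-0.046],[0,0,0.236]],[-1,[0.356,-0.099,-0.046],[0,0,0.236]],[-1,[0.356,-0.099,-0.046],[0,0,0.236]],[-1,[0.356,-0.099,-0.046],[0,0,0.236]],[-1,[0.356,-0.099,-0.046],[0,0,0.236]],[-1,[0.356,-0.099,-0.046],[0,0,0.236]]]'

```text
time_s: 1.05
position: [0.4729, -0.3279, 0.2518]
tool_rot: [-180.0, -0.1, 6.2]
contact_force: [-0.2, -0.7, 0.4]
gripper_width: 1.0
grasp_force: 0.0
```

apply_moves --motion '[[-1,[0,0,0],[0,0,0]],[-1,[0,0,0],[0,0,0]],[-1,[0,0,0],[0,0,0]],[-1,[0,0,0],[0,0,0]],[-1,[0,0,0],[0,0,0]],[-1,[0,0,0],[0,0,0]]]'

```text
time_s: 1.65
position: [0.4693, -0.3311, 0.2515]
tool_rot: [180.0, 0.0, 5.9]
contact_force: [-0.3, 0.1, -0.2]
gripper_width: 1.0
grasp_force: 0.0
```

```bash
python3 - <<'E'
from h import *
c=cam("wrist","w1"); print(c["s"]["position"],c["s"]["tool_rot"],c["s"]["contact_force"])
for X in [(.445,-.304,.058),(.568,-.307,.09),(.498,-.427,.018),(.612,-.131,.083),(.591,.058,.031)]: print(proj(c,X).round())
E
```

```text
[ 0.46933749 -0.33109517  0.25153756] [1.79990597e+02 6.66476581e-04 5.89696705e+00] [-0.33005046  0.07204398 -0.194587  ]
[258. 207.]
[269.  94.]
[362. 168.]
[87. 25.]
[-60.  40.]
```

View pics/w1.png

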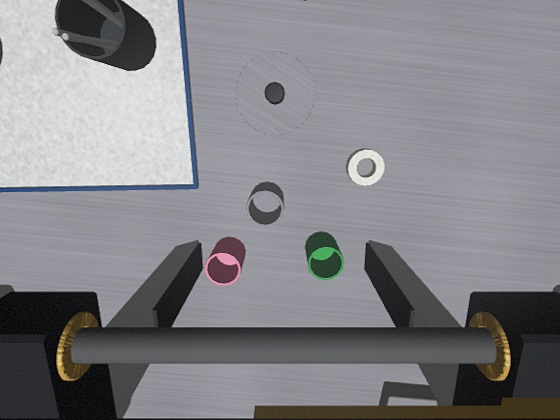

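The wrist view shows the steel pot's rim centred at about (266,203), the knob top at (274,93), the tape at (366,167), and pink and green pots at (224,267) and (324,261). The jar mouth is at about (90,25).

```bash
cat >> h.py <<'E'
W1=None
E
python3 - <<'E'
from h import *
c=cam("wrist")
g=cv2.cvtColor(c["pixels"],cv2.COLOR_RGB2GRAY)
m=(g<75).astype(np.uint8)[75:112,255:295]; M=cv2.moments(m,True); k=(M["m10"]/M["m00"]+255,M["m01"]/M["m00"]+75)
hsv=cv2.cvtColor(c["pixels"],cv2.COLOR_RGB2HSV)
cs=cv2.HoughCircles(cv2.medianBlur(g,3)[170:235,235:300],cv2.HOUGH_GRADIENT,1,20,param1=80,param2=12,minRadius=15,maxRadius=22)
print("knob",k,ray(c,k,.088)); print(cs)
for uv in [(266,203),(266,204.5)]: print("pot",ray(c,uv,.058))
print("tape",ray(c,(366,167),.018),"jar",ray(c,(90,25),.083))
crop=c["pixels"][60:240,180:420,::-1]; cv2.imwrite("pics/w1c.png",cv2.resize(crop,None,fx=3.3,fy=3.3,interpolation=cv2.INTER_CUBIC))
to([.445,-.304,.12],6)
E
```

```text
knob (273.9509433962264, 91.84150943396227) [ 0.57088204 -0.31165114]
[[[32.5 26.5 15.8]]]
pot [ 0.45150707 -0.31311042]
pot [ 0.44973039 -0.31326984]
tape [ 0.49993927 -0.43129796] jar [ 0.61264926 -0.13371775]
pos [ 0.4696 -0.3309  0.2516] [179.99  -0.     5.94] shift [-0.0217 -0.0293  0.1316] turn [ 0.    -0.    -0.001]
```

View pics/w1c.png

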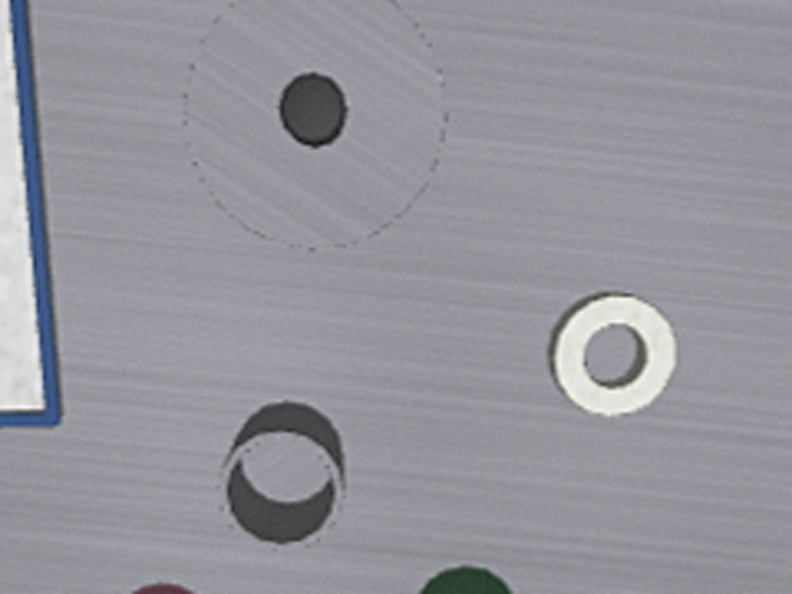

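apply_moves --motion '[[-1,[-0.0205,-0.021,0.05],[0,0,0]],[-1,[-0.0205,-0.021,0.1],[0,0,0]],[-1,[-0.0205,-0.021,0.15],[0,0,0]],[-1,[-0.0205,-0.021,0.15],[0,0,0]],[-1,[-0.0205,-0.021,0.15],[0,0,0]],[-1,[-0.0205,-0.021,0.15],[0,0,0]],[-1,[-0.0205,-0.021,0.15],[0,0,0]]]'

```text
time_s: 2.45
position: [0.4495, -0.3135, 0.1054]
tool_rot: [179.7, -0.3, 6.0]
contact_force: [0.0, 0.3, -0.3]
gripper_width: 1.0
grasp_force: 0.0
```

```bash
python3 - <<'E'
from h import *
c=cam("wrist"); print(c["s"]["position"],c["s"]["tool_rot"])
p=proj(c,(.447,-.313,.058)); print(p)
x,y=p.astype(int); crop=c["pixels"][y-75:y+75,x-100:x+100,::-1]; cv2.imwrite("pics/w2c.png",cv2.resize(crop,None,fx=4,fy=4,interpolation=cv2.INTER_CUBIC))
E
```

```text
[ 0.44949158 -0.31352524  0.105418  ] [179.7053299   -0.27359685   5.98155453]
[281.58927059 233.98647876]
```

View pics/w2c.png

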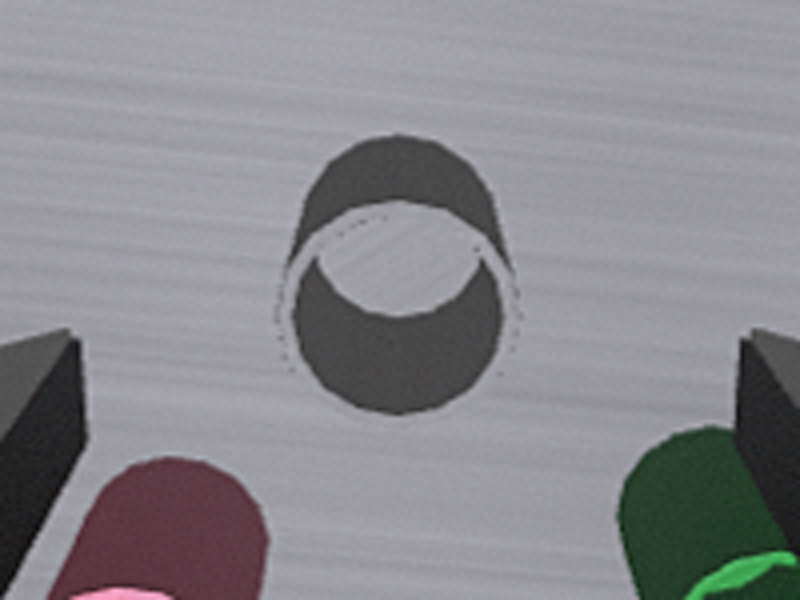

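The crop shows the pot's rim at about pixel (280.5,235), within about 2 mm of centred between the fingers. The pink and green pots are clear of the finger paths.

```bash
python3 - <<'E'
from h import *
to([.4463,-.3125,.030],6)
E
```

```text
pos [ 0.4493 -0.3134  0.1051] [179.73  -0.25   5.98] shift [-0.0032 -0.0015  0.075 ] turn [ 0.006 -0.006 -0.   ]
```

apply_moves --motion '[[-1,[-0.003,-0.0015,0.04],[0,0,0]],[-1,[-0.003,-0.0015,0.073],[0,0,0]],[-1,[-0.003,-0.0015,0.073],[0,0,0]],[-1,[-0.003,-0.0015,0.073],[0,0,0]],[-1,[-0.003,-0.0015,0.073],[0,0,0]],[-1,[-0.003,-0.0015,0.073],[0,0,0]]]'

```text
time_s: 3.1
position: [0.4459, -0.3119, 0.0313]
tool_rot: [179.8, -0.2, 6.0]
contact_force: [-0.3, -0.3, -1.1]
gripper_width: 1.002
grasp_force: 0.0
```

apply_moves --motion '[[-0.3,[0,0,0],[0,0,0]],[-0.1,[0,0,0],[0,0,0]],[0.2,[0,0,0],[0,0,0]],[0.2,[0,0,0],[0,0,0]],[0.2,[0,0,0],[0,0,0]],[0.2,[0,0,0],[0,0,0]],[0.2,[0,0,0],[0,0,0]],[0.2,[0,0,0],[0,0,0]]]'

```text
time_s: 3.9
position: [0.4443, -0.3106, 0.0284]
tool_rot: [180.0, 0.0, 6.0]
contact_force: [0.1, -0.6, -0.8]
gripper_width: 0.458
grasp_force: 30.0
```

apply_moves --motion '[[0.2,[0,0,-0.04],[0,0,0]],[0.2,[0,0,-0.08],[0,0,0]],[0.2,[0,0,-0.12],[0,0,0]],[0.2,[0,0,-0.16],[0,0,0]],[0.2,[0.015,-0.05,-0.17],[0,0,0]],[0.2,[0.03,-0.09,-0.17],[0,0,0]],[0.2,[0.04,-0.13,-0.17],[0,0,0]],[0.2,[0.052,-0.17,-0.17],[0,0,0]]]'

```text
time_s: 4.7
position: [0.4781, -0.1344, 0.1984]
tool_rot: [-180.0, -0.0, 6.0]
contact_force: [0.8, 0.2, -1.2]
gripper_width: 0.457
grasp_force: 30.0
```

apply_moves --motion '[[0.2,[0.01,-0.03,0],[0,0,0]],[0.2,[0.02,-0.06,0],[0,0,0]],[0.2,[0.033,-0.1,0],[0,0,0]],[0.2,[0.033,-0.1,0],[0,0,0]],[0.2,[0.033,-0.1,0],[0,0,0]],[0.2,[0.033,-0.1,0],[0,0,0]],[0.2,[0.033,-0.1,0],[0,0,0]],[0.2,[0.033,-0.1,0],[0,0,0]]]'

```text
time_s: 5.5
position: [0.5006, -0.0343, 0.1984]
tool_rot: [180.0, 0.0, 5.9]
contact_force: [-0.0, -0.3, -0.6]
gripper_width: 0.46
grasp_force: 30.0
```

```bash
python3 - <<'E'
from h import *
c=cam("wrist","w3"); print(c["s"]["position"],c["s"]["tool_rot"])
np.save("w3.npy",np.hstack([c["R"],c["t"][:,None]]))
E
```

```text
[ 0.50055077 -0.03426988  0.19841088] [1.79988171e+02 9.36166139e-03 5.87070321e+00]
```

View pics/w3.png

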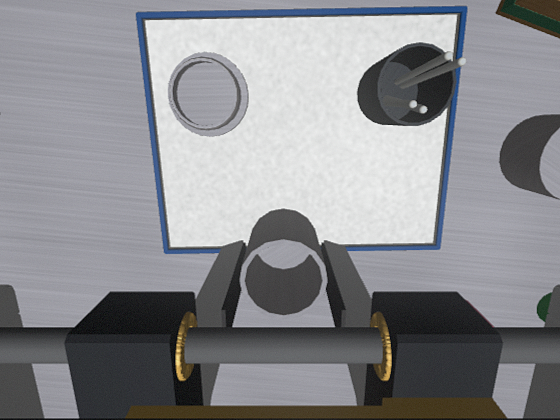

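The tray is clear: rim corners near (137,13), (466,7), (440,247) and (165,253). The base flange is centred at about (208,94), the jar mouth at about (417,83), and the pot is held upright.

```bash
python3 - <<'E'
from h import *
im=cv2.imread("pics/w3.png"); P=np.load("w3.npy"); c=ctrl.camera("wrist"); c["R"]=P[:,:3]; c["t"]=P[:,3]
hsv=cv2.cvtColor(im,cv2.COLOR_BGR2HSV)
m=cv2.inRange(hsv,(100,100,40),(125,255,255)); cn=max(cv2.findContours(m,0,2)[0],key=cv2.contourArea)
q=cv2.approxPolyDP(cv2.convexHull(cn),8,True)[:,0]; w=np.array([ray(c,p,.015) for p in q]); print(q.tolist(),w.round(4).tolist())
# flange + mouth ellipses
hull=cv2.convexHull(cn); tray=np.zeros(m.shape,np.uint8); cv2.fillConvexPoly(tray,hull,255)
g=cv2.cvtColor(im,cv2.COLOR_BGR2GRAY)
print("sat/gray floor",g[170,300],"flange",g[94,172],g[94,244])
fm=((g<195)&(tray>0)).astype(np.uint8); roi=np.zeros_like(fm); roi[40:150,158:260]=fm[40:150,158:260]
k=max(cv2.findContours(cv2.morphologyEx(roi,cv2.MORPH_OPEN,np.ones((3,3))),0,1)[0],key=cv2.contourArea); e=cv2.fitEllipse(cv2.convexHull(k)); print("flange",e,ray(c,e[0],.011))
for uv in [(208,94)]: print(ray(c,uv,.011))
for uv in [(417,83),(416,84)]: print("jar",ray(c,uv,.083))
r=cv2.minAreaRect(w.astype(np.float32)); print(r)
E
```

```text
[[466, 6], [460, 57], [218, 252], [164, 252], [137, 12]] [[0.7005, -0.1918], [0.6553, -0.1969], [0.4207, 0.0339], [0.4142, 0.0966], [0.6628, 0.1249]]
sat/gray floor 227 flange 142 171
flange ((207.83316040039062, 93.95578002929688), (79.6507339477539, 85.75032043457031), 151.43075561523438) [0.59453476 0.05410215]
[0.5945088  0.05392732]
jar [ 0.6174429  -0.13423534]
jar [ 0.61658935 -0.13356904]
((0.556841254234314, -0.04767349362373352), (0.25120148062705994, 0.3201563060283661), 6.779243469238281)
```

apply_moves --motion '[[0.2,[0.04,-0.03,0],[0,0,0]],[0.2,[0.075,-0.058,0],[0,0,0]],[0.2,[0.1,-0.078,0],[0,0,0]],[0.2,[0.1,-0.078,0.03],[0,0,0]],[0.2,[0.1,-0.078,0.06],[0,0,0]],[0.2,[0.1,-0.078,0.09],[0,0,0]],[0.2,[0.1,-0.078,0.1],[0,0,0]],[0.2,[0.1,-0.078,0.1],[0,0,0]]]'

```text
time_s: 6.4
position: [0.5907, 0.0545, 0.0964]
tool_rot: [-180.0, 0.3, 6.0]
contact_force: [0.3, -0.4, -1.3]
gripper_width: 0.46
grasp_force: 30.0
```

apply_moves --motion '[[0.2,[0,0,0],[0,0,0]],[0.2,[0,0,0],[0,0,0]],[0.2,[0,0,0],[0,0,0]],[0.2,[0,0,0],[0,0,0]]]'

```text
time_s: 6.8
position: [0.5927, 0.0548, 0.0998]
tool_rot: [180.0, -0.1, 6.0]
contact_force: [0.3, -0.1, -0.7]
gripper_width: 0.458
grasp_force: 30.0
```

```bash
python3 - <<'E'
from h import *
c=cam("wrist"); to([.5925,.054,.0395],6)
p=proj(c,(.5945,.054,.031)).astype(int); print(p)
x,y=p; y0=max(y-100,0); crop=c["pixels"][y0:y0+200,x-130:x+130,::-1]; cv2.imwrite("pics/w4c.png",cv2.resize(crop,None,fx=2.8,fy=2.8)); print(y0,x-130)
E
```

```text
pos [0.5925 0.0548 0.0995] [ 1.7999e+02 -1.0000e-01  5.9800e+00] shift [-0.0002  0.0008  0.06  ] turn [ 0.    -0.002 -0.   ]
[284 219]
119 154
```

View pics/w4c.png

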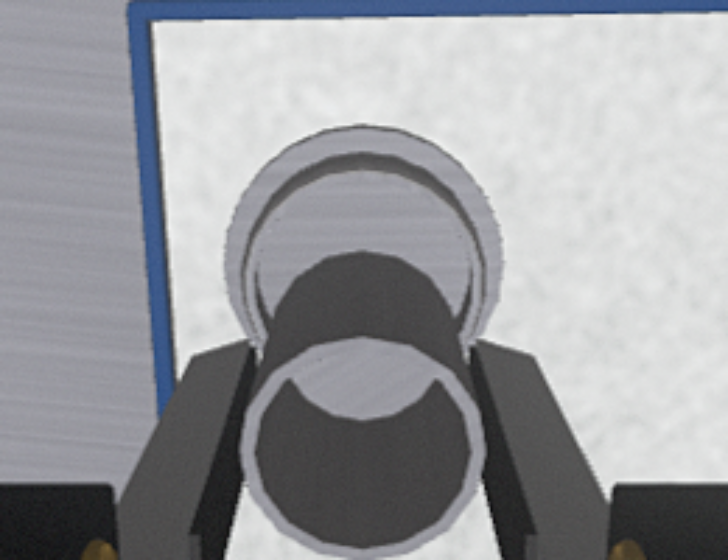

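The crop shows the held pot centred laterally over the base (both near crop column 363), as predicted, so I lower it, release and lift.

apply_moves --motion '[[0.2,[0,0.001,0.02],[0,0,0]],[0.2,[0,0.001,0.035],[0,0,0]],[0.2,[0,0.001,0.048],[0,0,0]],[0.2,[0,0.001,0.055],[0,0,0]],[0.2,[0,0.001,0.058],[0,0,0]],[0.2,[0,0.001,0.0595],[0,0,0]],[0.2,[0,0.001,0.0595],[0,0,0]],[0.2,[0,0.001,0.0595],[0,0,0]]]'

```text
time_s: 7.65
position: [0.5928, 0.0538, 0.0395]
tool_rot: [180.0, -0.1, 6.0]
contact_force: [0.5, -0.5, -0.6]
gripper_width: 0.459
grasp_force: 30.0
```

apply_moves --motion '[[0.2,[0,0,0],[0,0,0]],[0.2,[0,0,0],[0,0,0]],[0.2,[0,0,0],[0,0,0]],[0.2,[0,0,0],[0,0,0]]]'

```text
time_s: 8.05
position: [0.5927, 0.0538, 0.0395]
tool_rot: [180.0, -0.1, 6.0]
contact_force: [1.8, 0.2, 1.6]
gripper_width: 0.457
grasp_force: 30.0
```

apply_moves --motion '[[-0.1,[0,0,0],[0,0,0]],[-0.4,[0,0,0],[0,0,0]],[-0.4,[0,0,0],[0,0,0]],[-0.4,[0,0,0],[0,0,0]],[-0.4,[0,0,-0.03],[0,0,0]],[-0.4,[0,0,-0.07],[0,0,0]],[-0.4,[0,0,-0.11],[0,0,0]],[-0.4,[0,0,-0.15],[0,0,0]]]'

```text
time_s: 8.85
position: [0.5918, 0.0538, 0.1903]
tool_rot: [180.0, 0.0, 6.0]
contact_force: [0.8, -0.6, -1.0]
gripper_width: 0.699
grasp_force: 0.0
```

apply_moves --motion '[[-0.4,[-0.008,0.05,-0.01],[0,0,0]],[-0.4,[-0.06,0.361,-0.01],[0,0,0]],[-0.4,[-0.06,0.361,-0.01],[0,0,0]],[-0.4,[-0.06,0.361,-0.01],[0,0,0]],[-0.4,[-0.06,0.361,-0.01],[0,0,0]],[-0.4,[-0.06,0.361,-0.01],[0,0,0]],[-0.4,[-0.06,0.361,-0.01],[0,0,0]],[-0.4,[-0.06,0.361,-0.01],[0,0,0]]]'

```text
time_s: 9.65
position: [0.5686, -0.3162, 0.1981]
tool_rot: [179.9, 0.1, 5.7]
contact_force: [1.0, 0.5, -0.1]
gripper_width: 0.699
grasp_force: 0.0
```

apply_moves --motion '[[-0.4,[0,0,0],[0,0,0]],[-0.4,[0,0,0],[0,0,0]],[-0.4,[0,0,0],[0,0,0]],[-0.4,[0,0,0],[0,0,0]],[-0.4,[0,0,0],[0,0,0]],[-0.4,[0,0,0],[0,0,0]]]'

```text
time_s: 10.25
position: [0.5704, -0.3105, 0.1993]
tool_rot: [180.0, -0.0, 6.1]
contact_force: [0.6, -0.5, -0.2]
gripper_width: 0.702
grasp_force: 0.0
```

```bash
python3 - <<'E'
from h import *
c=cam("wrist","w5"); g=cv2.cvtColor(c["pixels"],cv2.COLOR_RGB2GRAY)
p=proj(c,(.571,-.3115,.09)); print(p); x,y=p.astype(int)
m=np.zeros_like(g); m[y-30:y+30,x-30:x+30]=(g<80)[y-30:y+30,x-30:x+30]
k=max(cv2.findContours(m,0,1)[0],key=cv2.contourArea); e=cv2.minEnclosingCircle(k); M=cv2.moments(k); u=(M["m10"]/M["m00"],M["m01"]/M["m00"]); print(e,u,cv2.boundingRect(k),ray(c,u,.085),ray(c,e[0],.09))
to([.571,-.3115,.0665],6)
E
```

```text
[284.22585947 207.78722522]
((284.5, 205.5), 12.747649192810059) (284.37834549878346, 205.55109489051094) (274, 193, 22, 26) [ 0.57179562 -0.31157199] [ 0.57312926 -0.31151941]
pos [ 0.5703 -0.3107  0.1992] [ 1.7999e+02 -1.0000e-02  6.0400e+00] shift [0.0006 0.0008 0.1327] turn [ 0.    -0.     0.001]
```

apply_moves --motion '[[-0.4,[0.0007,0.0008,0.04],[0,0,0]],[-0.4,[0.0007,0.0008,0.08],[0,0,0]],[-0.4,[0.0007,0.0008,0.11],[0,0,0]],[-0.4,[0.0007,0.0008,0.126],[0,0,0]],[-0.4,[0.0007,0.0008,0.1315],[0,0,0]],[-0.4,[0.0007,0.0008,0.1315],[0,0,0]],[-0.4,[0.0007,0.0008,0.1315],[0,0,0]],[-0.4,[0.0007,0.0008,0.1315],[0,0,0]]]'

```text
time_s: 11.1
position: [0.5721, -0.313, 0.07]
tool_rot: [179.8, -0.2, 6.0]
contact_force: [0.4, -0.3, 0.3]
gripper_width: 0.701
grasp_force: 0.0
```

apply_moves --motion '[[0.2,[0,0,0],[0,0,0]],[0.8,[0,0,0],[0,0,0]],[0.8,[0,0,0],[0,0,0]],[0.8,[0,0,0],[0,0,0]],[0.8,[0,0,0],[0,0,0]],[0.8,[0,0,0],[0,0,0]],[0.8,[0,0,0],[0,0,0]],[0.8,[0,0,0],[0,0,0]]]'

```text
time_s: 11.9
position: [0.5708, -0.3121, 0.0673]
tool_rot: [-180.0, 0.0, 6.0]
contact_force: [-0.2, -0.1, -0.3]
gripper_width: 0.206
grasp_force: 30.0
```

apply_moves --motion '[[0.8,[0,0,-0.03],[0,0,0]],[0.8,[0,0,-0.06],[0,0,0]],[0.8,[0,0,-0.09],[0,0,0]],[0.8,[0,0,-0.12],[0,0,0]],[0.8,[0,0,-0.15],[0,0,0]],[0.8,[0,0,-0.16],[0,0,0]],[0.8,[0,0,-0.16],[0,0,0]],[0.8,[0.005,-0.03,-0.16],[0,0,0]]]'

```text
time_s: 12.7
position: [0.5716, -0.2843, 0.2247]
tool_rot: [-180.0, 0.2, 5.7]
contact_force: [0.2, 1.3, -1.7]
gripper_width: 0.203
grasp_force: 30.0
```

apply_moves --motion '[[0.8,[0.008,-0.05,0],[0,0,0]],[0.8,[0.016,-0.1,0],[0,0,0]],[0.8,[0.025,-0.15,0],[0,0,0]],[0.8,[0.033,-0.2,0],[0,0,0]],[0.8,[0.041,-0.25,0],[0,0,0]],[0.8,[0.05,-0.29,0],[0,0,0]],[0.8,[0.054,-0.32,0],[0,0,0]],[0.8,[0.0565,-0.3315,0],[0,0,0]]]'

```text
time_s: 13.5
position: [0.5931, 0.0569, 0.2245]
tool_rot: [-179.9, 0.3, 6.2]
contact_force: [0.3, -0.6, -1.4]
gripper_width: 0.205
grasp_force: 30.0
```

apply_moves --motion '[[0.8,[0,0,0],[0,0,0]],[0.8,[0,0,0],[0,0,0]],[0.8,[0,0,0],[0,0,0]],[0.8,[0,0,0],[0,0,0]],[0.8,[0,0,0],[0,0,0]],[0.8,[0,0,0],[0,0,0]]]'

```text
time_s: 14.1
position: [0.5944, 0.053, 0.2276]
tool_rot: [180.0, -0.0, 5.9]
contact_force: [-0.8, 0.2, -1.5]
gripper_width: 0.203
grasp_force: 30.0
```

```bash
python3 - <<'E'
from h import *
c=cam("wrist","w6"); print(c["s"]["contact_force"])
to([.594,.054,.13],6)
for p in [(.5945,.054,.069),(.5945,.054,.011)]: print(proj(c,p))
s=cam("scene"); print([proj(s,(.5945,.054,z)) for z in (.011,.069,.16)]); S=s["pixels"][:,:,::-1]
d=cam("side"); print([proj(d,(.5945,.054,z)) for z in (.011,.069,.16)]); D=d["pixels"][:,:,::-1]
r=lambda a,u,v:cv2.resize(a[v:v+140,u:u+130],None,fx=3,fy=3,interpolation=cv2.INTER_CUBIC)
cv2.imwrite("pics/m6.png",np.hstack([r(S,270,130),r(D,185,130)]))
E
```

```text
[-0.84978082  0.165342   -1.51744426]
pos [0.5944 0.0532 0.2276] [ 1.7999e+02 -2.0000e-02  5.9400e+00] shift [-0.0004 -0.0008  0.0976] turn [ 0.    -0.    -0.001]
[282.07045865 195.98671964]
[282.20507735 185.35488497]
[array([335.01720248, 221.22933459]), array([337.24443174, 205.01060389]), array([341.17607551, 176.38029052])]
[array([246.20922638, 238.12830191]), array([245.30381708, 217.27872992]), array([243.75960475, 181.71893799])]
```

View pics/m6.png

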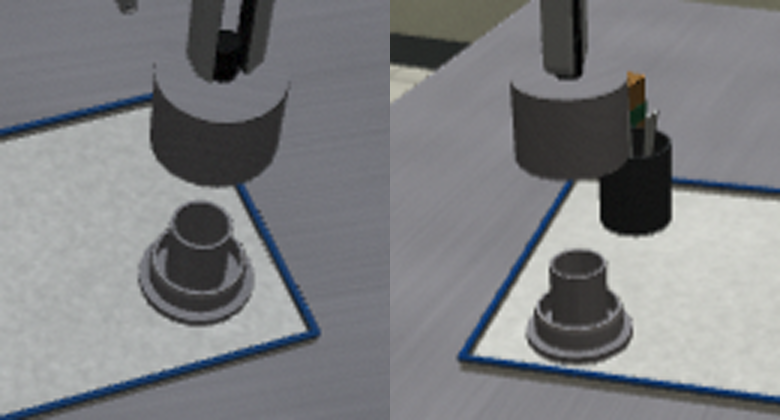

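The pictures show the pot standing upright in the base. The cover's offset from the base in both views (side columns 245.5 against 248.3, scene columns 343 against 335.5) matches the prediction, so it is aligned and I can lower it.

apply_moves --motion '[[0.8,[0,-0.001,0.03],[0,0,0]],[0.8,[0,-0.001,0.06],[0,0,0]],[0.8,[0,-0.001,0.08],[0,0,0]],[0.8,[0,-0.001,0.09],[0,0,0]],[0.8,[0,-0.001,0.1],[0,0,0]],[0.8,[0,-0.001,0.105],[0,0,0]],[0.8,[0,-0.001,0.11],[0,0,0]],[0.8,[0,-0.001,0.115],[0,0,0]]]'

```text
time_s: 15.05
position: [0.595, 0.0548, 0.1133]
tool_rot: [180.0, -0.1, 6.0]
contact_force: [0.2, -0.2, -0.8]
gripper_width: 0.205
grasp_force: 30.0
```

apply_moves --motion '[[0.8,[0,0,0],[0,0,0]],[0.8,[0,0,0],[0,0,0]],[0.8,[0,0,0.005],[0,0,0]],[0.8,[0,0,0.01],[0,0,0]],[0.8,[0,0,0.015],[0,0,0]],[0.8,[0,0,0.02],[0,0,0]],[0.8,[0,0,0.02],[0,0,0]],[0.8,[0,0,0.02],[0,0,0]]]'

```text
time_s: 15.85
position: [0.5941, 0.0548, 0.0922]
tool_rot: [180.0, 0.0, 6.0]
contact_force: [1.3, -0.3, -1.5]
gripper_width: 0.208
grasp_force: 30.0
```

apply_moves --motion '[[0.8,[0,0,0.004],[0,0,0]],[0.8,[0,0,0.008],[0,0,0]],[0.8,[0,0,0.011],[0,0,0]],[0.8,[0,0,0.0135],[0,0,0]],[0.8,[0,0,0.0135],[0,0,0]],[0.8,[0,0,0.0135],[0,0,0]],[0.8,[0,0,0.0135],[0,0,0]],[0.8,[0,0,0.0135],[0,0,0]]]'

```text
time_s: 16.65
position: [0.5943, 0.0547, 0.0791]
tool_rot: [180.0, -0.0, 6.0]
contact_force: [-0.2, -0.6, -1.2]
gripper_width: 0.203
grasp_force: 30.0
```

apply_moves --motion '[[0.8,[0,0,0.001],[0,0,0]],[0.8,[0,0,0.002],[0,0,0]],[0.8,[0,0,0.002],[0,0,0]],[0.8,[0,0,0.002],[0,0,0]],[0.8,[0,0,0.002],[0,0,0]],[0.8,[0,0,0.002],[0,0,0]]]'

```text
time_s: 17.25
position: [0.5946, 0.0548, 0.0783]
tool_rot: [180.0, -0.1, 6.0]
contact_force: [-1.7, 1.1, 6.1]
gripper_width: 0.205
grasp_force: 30.0
```

apply_moves --motion '[[0.4,[0,0,-0.0005],[0,0,0]],[-0.3,[0,0,-0.001],[0,0,0]],[-0.4,[0,0,-0.001],[0,0,0]],[-0.4,[0,0,-0.001],[0,0,0]],[-0.4,[0,0,-0.02],[0,0,0]],[-0.4,[0,0,-0.05],[0,0,0]],[-0.4,[0,0,-0.09],[0,0,0]],[-0.4,[0,0,-0.13],[0,0,0]]]'

```text
time_s: 18.05
position: [0.5937, 0.0547, 0.2074]
tool_rot: [-180.0, 0.1, 6.0]
contact_force: [-0.1, 0.1, 0.0]
gripper_width: 0.7
grasp_force: 0.0
```

apply_moves --motion '[[-0.4,[-0.098,-0.267,-0.01],[0,0,-1]],[-0.4,[-0.098,-0.267,-0.01],[0,0,-1]],[-0.4,[-0.098,-0.267,-0.01],[0,0,-1]],[-0.4,[-0.098,-0.267,-0.01],[0,0,-1]],[-0.4,[-0.098,-0.267,-0.01],[0,0,-1]],[-0.4,[-0.098,-0.267,-0.01],[0,0,-1]],[-0.4,[-0.098,-0.267,-0.01],[0,0,-1]],[-0.4,[-0.098,-0.267,-0.01],[0,0,-1]]]'

```text
time_s: 18.85
position: [0.4687, 0.3104, 0.2167]
tool_rot: [180.0, 0.0, 51.1]
contact_force: [-0.2, -0.1, -0.5]
gripper_width: 0.7
grasp_force: 0.0
```

apply_moves --motion '[[-0.4,[0,0,0],[0,0,-1]],[-0.4,[0,0,0],[0,0,-1]],[-0.4,[0,0,0],[0,0,-1]],[-0.4,[0,0,0],[0,0,-1]],[-0.4,[0,0,0],[0,0,-1]],[-0.4,[0,0,0],[0,0,-1]],[-0.4,[0,0,0],[0,0,-1]],[-0.4,[0,0,0],[0,0,-1]]]'

```text
time_s: 19.65
position: [0.4697, 0.3089, 0.2168]
tool_rot: [-180.0, 0.0, 95.8]
contact_force: [0.1, -0.2, 0.6]
gripper_width: 0.7
grasp_force: 0.0
```

apply_moves --motion '[[-0.4,[0,0,0],[0,0,-0.016]],[-0.4,[0,0,0],[0,0,-0.016]],[-0.4,[0,0,0],[0,0,-0.016]],[-0.4,[0,0,0],[0,0,-0.016]],[-0.4,[0,0,0],[0,0,-0.016]]]'

```text
time_s: 20.15
position: [0.4689, 0.3102, 0.2169]
tool_rot: [180.0, 0.0, 96.7]
contact_force: [0.2, 0.2, -0.2]
gripper_width: 0.703
grasp_force: 0.0
```

```bash
python3 - <<'E'
from h import *
c=cam("wrist","w7"); print(c["s"]["position"],c["s"]["tool_rot"])
np.save("w7.npy",np.hstack([c["R"],c["t"][:,None]]))
for p in [(.456,.321,.09),(.5645,.321,.025)]: print(proj(c,p))
E
```

```text
[0.46888914 0.31018895 0.21693047] [1.79998316e+02 6.73680022e-03 9.67104662e+01]
[269.73263796 189.67562101]
[367.0607643  188.98537248]
```

View pics/w7.png

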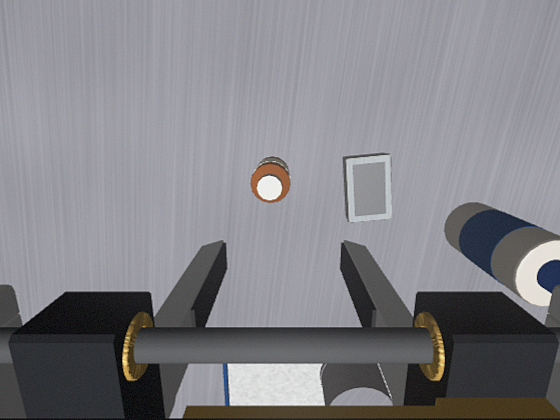

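The wrist view shows the flask cap at about (270,187), the tin's top with corners near (345,156), (391,153), (392,219) and (348,222), and the gel bottle well to the right.

```bash
python3 - <<'E'
from h import *
im=cv2.imread("pics/w7.png"); P=np.load("w7.npy"); c=ctrl.camera("wrist"); c["R"]=P[:,:3]; c["t"]=P[:,3]
g=cv2.cvtColor(im,cv2.COLOR_BGR2GRAY)
m=np.zeros_like(g); m[170:205,250:290]=(g>215)[170:205,250:290]
k=max(cv2.findContours(m,0,1)[0],key=cv2.contourArea); e=cv2.fitEllipse(k); print("cap",e,ray(c,e[0],.09))
hs=cv2.cvtColor(im,cv2.COLOR_BGR2HSV); m=np.zeros_like(g); b=cv2.inRange(hs,(5,120,60),(18,255,255)); m[150:210,245:295]=b[150:210,245:295]; k=cv2.findContours(m,0,1)[0]; k=np.vstack(k); print("amber bbox",cv2.boundingRect(k))
roi=g[140:235,330:405]; print(roi[47,::4],roi[::5,40])
m=np.zeros_like(g); m[140:235,330:405]=(roi>185); 
k=max(cv2.findContours(m,0,1)[0],key=cv2.contourArea)
r=cv2.minAreaRect(k); w=np.array([ray(c,p,.025) for p in cv2.boxPoints(r)]); q=cv2.approxPolyDP(cv2.convexHull(k),5,True)[:,0]; wq=np.array([ray(c,p,.025) for p in q])
print(q.tolist()); print("tin",cv2.minAreaRect(np.array([ray(c,p[0],.025) for p in cv2.convexHull(k)],np.float32)), wq.mean(0))
to([.456,.321,.14],96.7)
E
```

```text
cap ((269.0384216308594, 187.49696350097656), (23.001354217529297, 23.555295944213867), 100.41046905517578) [0.45513495 0.32298964]
amber bbox (251, 164, 39, 39)
[159 158 161 166  74 192 140 149 149 149 145 148 148 148 202 184 158 163
 159] [158 160 163  72 195 149 146 145 147 142 146 145 144 144 145 188 170 161
 160]
[[388, 155], [390, 217], [350, 221], [347, 160]]
tin ((0.566814661026001, 0.3212772607803345), (0.04873887449502945, 0.0735458955168724), 12.509637832641602) [0.56640108 0.32119847]
pos [0.4689 0.3102 0.217 ] [1.800e+02 1.000e-02 9.671e+01] shift [ 0.0123 -0.0115  0.077 ] turn [0. 0. 0.]
```

apply_moves --motion '[[-0.4,[0.0138,-0.0124,0.03],[0,0,0]],[-0.4,[0.0138,-0.0124,0.07],[0,0,0]],[-0.4,[0.0138,-0.0124,0.1],[0,0,0]],[-0.4,[0.0138,-0.0124,0.1],[0,0,0]],[-0.4,[0.0138,-0.0124,0.1],[0,0,0]],[-0.4,[0.0138,-0.0124,0.1],[0,0,0]],[-0.4,[0.0138,-0.0124,0.1],[0,0,0]]]'

```text
time_s: 20.95
position: [0.4565, 0.3231, 0.1196]
tool_rot: [179.7, -0.1, 96.7]
contact_force: [1.1, 0.5, 0.6]
gripper_width: 0.7
grasp_force: 0.0
```

```bash
python3 - <<'E'
from h import *
c=cam("wrist"); p=proj(c,(.455,.3225,.09)); print(p)
x,y=p.astype(int); g=cv2.cvtColor(c["pixels"],cv2.COLOR_RGB2GRAY); m=np.zeros_like(g); m[y-40:y+40,x-40:x+40]=(g>215)[y-40:y+40,x-40:x+40]
k=max(cv2.findContours(m,0,1)[0],key=cv2.contourArea); e=cv2.fitEllipse(cv2.convexHull(k)); w=ray(c,e[0],.09); print("cap",e,w)
to([*w,.025],96.7)
E
```

```text
[279.06907789 238.07792753]
cap ((279.4772644042969, 237.5021514892578), (32.15690612792969, 33.833377838134766), 89.6890640258789) [0.45522374 0.32293417]
pos [0.4563 0.3229 0.1193] [ 1.7978e+02 -9.0000e-02  9.6700e+01] shift [-0.     -0.0014  0.0943] turn [ 0.005 -0.002 -0.   ]
```

apply_moves --motion '[[-0.4,[0,0,0.03],[0,0,0]],[-0.4,[0,0,0.06],[0,0,0]],[-0.4,[0,0,0.08],[0,0,0]],[-0.4,[0,0,0.092],[0,0,0]],[-0.4,[0,0,0.092],[0,0,0]],[-0.4,[0,0,0.092],[0,0,0]],[-0.4,[0,0,0.092],[0,0,0]],[-0.4,[0,0,0.092],[0,0,0]]]'

```text
time_s: 21.8
position: [0.456, 0.3229, 0.0265]
tool_rot: [179.8, -0.1, 96.7]
contact_force: [0.2, 0.2, 0.3]
gripper_width: 0.702
grasp_force: 0.0
```

apply_moves --motion '[[-0.1,[0,0,0],[0,0,0]],[0.0,[0,0,0],[0,0,0]],[0.1,[0,0,0],[0,0,0]],[0.2,[0,0,0],[0,0,0]],[0.3,[0,0,0],[0,0,0]],[0.3,[0,0,0],[0,0,0]],[0.3,[0,0,0],[0,0,0]],[0.3,[0,0,0],[0,0,0]]]'

```text
time_s: 22.6
position: [0.4549, 0.3223, 0.025]
tool_rot: [-180.0, 0.0, 96.7]
contact_force: [-0.1, -0.6, 2.0]
gripper_width: 0.424
grasp_force: 30.0
```

apply_moves --motion '[[0.3,[0,0,-0.03],[0,0,0]],[0.3,[0,0,-0.06],[0,0,0]],[0.3,[0,0,-0.1],[0,0,0]],[0.3,[0,0,-0.13],[0,0,0]],[0.3,[0,0,-0.15],[0,0,0]],[0.3,[-0.028,0.008,-0.15],[0,0,0]],[0.3,[-0.06,0.017,-0.15],[0,0,0]],[0.3,[-0.1,0.028,-0.15],[0,0,0]]]'

```text
time_s: 23.4
position: [0.4945, 0.2261, 0.1746]
tool_rot: [180.0, -0.0, 96.8]
contact_force: [0.4, -0.6, -1.0]
gripper_width: 0.422
grasp_force: 30.0
```

apply_moves --motion '[[0.3,[-0.04,0.0115,0],[0,0,0]],[0.3,[-0.08,0.023,0],[0,0,0]],[0.3,[-0.12,0.0345,0],[0,0,0]],[0.3,[-0.16,0.046,0],[0,0,0]],[0.3,[-0.2,0.0575,0],[0,0,0]],[0.3,[-0.24,0.069,0],[0,0,0]],[0.3,[-0.265,0.076,0],[0,0,0]],[0.3,[-0.278,0.0796,0],[0,0,0]]]'

```text
time_s: 24.2
position: [0.6063, -0.043, 0.1738]
tool_rot: [-179.9, 0.0, 96.5]
contact_force: [0.0, 0.6, -0.9]
gripper_width: 0.425
grasp_force: 30.0
```

apply_moves --motion '[[0.3,[0,0,0],[0,0,0]],[0.3,[0,0,0],[0,0,0]],[0.3,[0,0,0],[0,0,0]],[0.3,[0,0,0],[0,0,0]],[0.3,[0,0,0],[0,0,0]],[0.3,[0,0,0],[0,0,0]]]'

```text
time_s: 24.8
position: [0.6059, -0.0398, 0.1752]
tool_rot: [180.0, 0.0, 96.8]
contact_force: [0.1, -0.3, -1.2]
gripper_width: 0.421
grasp_force: 30.0
```

```bash
python3 - <<'E'
from h import *
c=cam("wrist","w8"); to([.6058,-.040,.028],96.7); print(c["s"]["contact_force"])
np.save("w8.npy",np.hstack([c["R"],c["t"][:,None]]))
print(proj(c,(.5945,.054,.101)),proj(c,(.617,-.134,.083)))
E
```

```text
pos [ 0.6059 -0.04    0.1751] [1.7999e+02 1.0000e-02 9.6740e+01] shift [ 0.     -0.0002  0.1471] turn [0.    0.    0.001]
[ 0.12222692 -0.30004581 -1.24431274]
[281.20431126  92.43770145] [281.93626798 311.50379478]
```

View pics/w8.png

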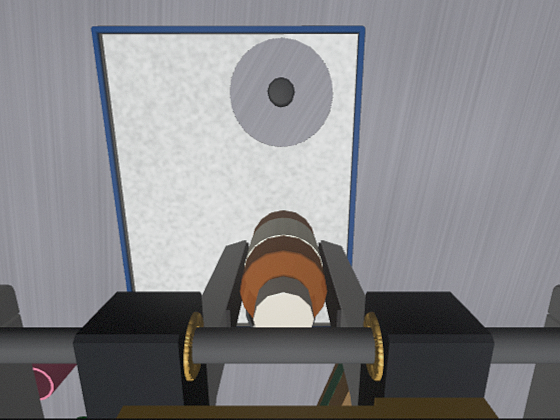

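The knob appears at (281,92), exactly as predicted, and the flask hangs upright. I lower it.

apply_moves --motion '[[0.3,[0,0,0.03],[0,0,0]],[0.3,[0,0,0.06],[0,0,0]],[0.3,[0,0,0.09],[0,0,0]],[0.3,[0,0,0.115],[0,0,0]],[0.3,[0,0,0.13],[0,0,0]],[0.3,[0,0,0.138],[0,0,0]],[0.3,[0,0,0.143],[0,0,0]],[0.3,[0,0,0.147],[0,0,0]]]'

```text
time_s: 25.65
position: [0.607, -0.0407, 0.0289]
tool_rot: [179.9, 0.0, 96.7]
contact_force: [0.0, -0.3, -1.1]
gripper_width: 0.418
grasp_force: 30.0
```

apply_moves --motion '[[0.3,[0,0,0],[0,0,0]],[0.3,[0,0,0],[0,0,0]],[0.3,[0,0,0],[0,0,0]],[0.3,[0,0,0],[0,0,0]],[0.3,[0,0,0],[0,0,0]],[0.3,[0,0,0],[0,0,0]]]'

```text
time_s: 26.25
position: [0.6061, -0.0405, 0.0281]
tool_rot: [180.0, 0.0, 96.7]
contact_force: [-0.2, 0.1, -2.2]
gripper_width: 0.422
grasp_force: 30.0
```

apply_moves --motion '[[0.3,[0,0,0.001],[0,0,0]],[0.3,[0,0,0.001],[0,0,0]],[0.3,[0,0,0.001],[0,0,0]],[0.3,[0,0,0.001],[0,0,0]]]'

```text
time_s: 26.65
position: [0.6062, -0.0406, 0.028]
tool_rot: [180.0, 0.0, 96.7]
contact_force: [-3.2, 0.7, 6.0]
gripper_width: 0.415
grasp_force: 30.0
```

apply_moves --motion '[[0.05,[0,0,0],[0,0,0]],[-0.1,[0,0,0],[0,0,0]],[-0.2,[0,0,0],[0,0,0]],[-0.2,[0,0,0],[0,0,0]],[-0.2,[0,0,-0.03],[0,0,0]],[-0.2,[0,0,-0.08],[0,0,0]],[-0.2,[0,0,-0.13],[0,0,0]],[-0.2,[0,0,-0.18],[0,0,0]]]'

```text
time_s: 27.45
position: [0.6057, -0.0404, 0.2084]
tool_rot: [-180.0, -0.0, 96.7]
contact_force: [1.2, 0.6, -0.4]
gripper_width: 0.598
grasp_force: 0.0
```

```bash
python3 - <<'E'
from h import *
to([.567,.315,.22],51.7)
E
```

```text
pos [ 0.6057 -0.0404  0.2084] [-1.7997e+02 -1.0000e-02  9.6700e+01] shift [ 0.3575  0.0031 -0.0116] turn [-0.001  0.     1.   ]
```

apply_moves --motion '[[-0.2,[0.35,0.003,-0.02],[0,0,-1]],[-0.2,[0.35,0.003,-0.02],[0,0,-1]],[-0.2,[0.35,0.003,-0.02],[0,0,-1]],[-0.4,[0.35,0.003,-0.02],[0,0,-1]],[-1,[0.35,0.003,-0.02],[0,0,-1]],[-1,[0.35,0.003,-0.02],[0,0,-1]],[-1,[0.35,0.003,-0.02],[0,0,-1]],[-1,[0.35,0.003,-0.02],[0,0,-1]]]'

```text
time_s: 28.25
position: [0.5663, 0.3137, 0.2264]
tool_rot: [179.9, -0.1, 142.2]
contact_force: [-0.3, -0.3, -0.2]
gripper_width: 0.979
grasp_force: 0.0
```

apply_moves --motion '[[-1,[0,0,0],[0,0,-1]],[-1,[0,0,0],[0,0,-1]],[-1,[0,0,0],[0,0,-1]],[-1,[0,0,0],[0,0,-1]],[-1,[0,0,0],[0,0,-1]],[-1,[0,0,0],[0,0,-1]],[-1,[0,0,0],[0,0,-1]],[-1,[0,0,0],[0,0,-1]]]'

```text
time_s: 29.05
position: [0.5683, 0.3068, 0.2267]
tool_rot: [-180.0, -0.0, -173.4]
contact_force: [0.5, 0.6, -0.1]
gripper_width: 1.005
grasp_force: 0.0
```

apply_moves --motion '[[-1,[0,0,0],[0,0,-0.1]],[-1,[0,0,0],[0,0,-0.1]],[-1,[0,0,0],[0,0,-0.1]],[-1,[0,0,0],[0,0,-0.1]],[-1,[0,0,0],[0,0,-0.1]]]'

```text
time_s: 29.55
position: [0.5681, 0.3074, 0.2269]
tool_rot: [-180.0, 0.0, -168.8]
contact_force: [0.0, 0.2, -0.2]
gripper_width: 0.996
grasp_force: 0.0
```

```bash
cat >> h.py <<'E'
def tin(c,guess,ztop):
    g=cv2.cvtColor(c["pixels"],cv2.COLOR_RGB2GRAY); x,y=proj(c,guess).astype(int)
    m=np.zeros_like(g); s=np.s_[max(y-65,0):y+65,x-65:x+65]; m[s]=(g[s]>183)
    k=max(cv2.findContours(m,0,1)[0],key=cv2.contourArea)
    w=np.array([ray(c,p[0],ztop) for p in cv2.convexHull(k)],np.float32); r=cv2.minAreaRect(w); return cv2.boundingRect(k),r
E
python3 - <<'E'
from h import *
c=cam("wrist","w9"); print(c["s"]["position"],c["s"]["tool_rot"])
print(tin(c,(.567,.321,.025),.025)); to([.567,.321,.01],192)
E
```

```text
[0.56813711 0.30743241 0.22692598] [-1.79994500e+02  6.11842571e-04 -1.68836578e+02]
((263, 166, 64, 42), ((0.5664770007133484, 0.3208487033843994), (0.0484578013420105, 0.07253506034612656), 12.608177185058594))
pos [0.5681 0.3075 0.2269] [-179.99    0.   -168.83] shift [-0.0015  0.0135  0.2169] turn [-0.     0.    -0.018]
```

View pics/w9.png

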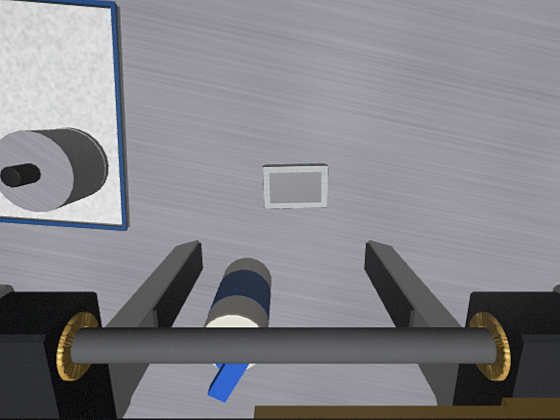

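The tin's top is centred at about (295,187) and slightly turned. The gel bottle and its pump nozzle are at about (240,300) to (217,398), behind the fingers on the far side.

```bash
python3 - <<'E'
from h import *
c=cam("wrist"); s=cam("scene")
print(ray(c,(217,398),.183),ray(c,(236,360),.183),ray(s,(481,181),.183),ray(s,(477,208),.183))
to([.5665,.321,.011],192.6)
E
```

```text
[0.72128277 0.28222733] [0.6820223  0.29172282] [0.67371483 0.29928773] [0.73147879 0.26521907]
pos [0.5681 0.3075 0.227 ] [-179.99   -0.   -168.81] shift [-0.0011  0.0136  0.2159] turn [-0.    -0.    -0.031]
```

apply_moves --motion '[[-1,[-0.001,0.0136,0.04],[0,0,-0.031]],[-1,[-0.001,0.0136,0.085],[0,0,-0.031]],[-1,[-0.001,0.0136,0.13],[0,0,-0.031]],[-1,[-0.001,0.0136,0.17],[0,0,-0.031]],[-1,[-0.001,0.0136,0.17],[0,0,-0.031]],[-1,[-0.001,0.0136,0.17],[0,0,-0.031]],[-1,[-0.001,0.0136,0.17],[0,0,-0.031]],[-1,[-0.001,0.0136,0.17],[0,0,-0.031]]]'

```text
time_s: 30.5
position: [0.5686, 0.3219, 0.0609]
tool_rot: [179.9, 0.4, -167.4]
contact_force: [-0.7, 0.1, 0.9]
gripper_width: 0.998
grasp_force: 0.0
```

apply_moves --motion '[[-1,[0,0,0.02],[0,0,0]],[-1,[0,0,0.035],[0,0,0]],[-1,[0,0,0.045],[0,0,0]],[-1,[0,0,0.051],[0,0,0]],[-1,[0,0,0.052],[0,0,0]],[-1,[0,0,0.052],[0,0,0]],[-1,[0,0,0.052],[0,0,0]],[-1,[0,0,0.052],[0,0,0]]]'

```text
time_s: 31.3
position: [0.567, 0.3212, 0.0057]
tool_rot: [180.0, 0.1, -167.4]
contact_force: [0.1, -0.8, 1.3]
gripper_width: 1.005
grasp_force: 0.0
```

apply_moves --motion '[[-0.8,[0,0,0],[0,0,0]],[-0.6,[0,0,0],[0,0,0]],[-0.4,[0,0,0],[0,0,0]],[-0.4,[0,0,0],[0,0,0]],[-0.4,[0,0,0],[0,0,0]],[-0.4,[0,0,0],[0,0,0]],[-0.4,[0,0,0],[0,0,0]]]'

```text
time_s: 32.0
position: [0.5666, 0.321, 0.0051]
tool_rot: [180.0, 0.0, -167.4]
contact_force: [-0.0, 0.7, 1.9]
gripper_width: 0.797
grasp_force: 30.0
```

apply_moves --motion '[[-0.4,[0,0,-0.03],[0,0,0]],[-0.4,[0,0,-0.07],[0,0,0]],[-0.4,[0,0,-0.11],[0,0,0]],[-0.4,[0,0,-0.15],[0,0,0]],[-0.4,[0,0,-0.17],[0,0,0]],[-0.4,[0.01,-0.03,-0.17],[0,0,0]],[-0.4,[0.022,-0.065,-0.17],[0,0,0]],[-0.4,[0.0345,-0.104,-0.17],[0,0,0]]]'

```text
time_s: 32.8
position: [0.5549, 0.2114, 0.1743]
tool_rot: [-180.0, -0.0, -167.3]
contact_force: [1.0, -0.2, -1.6]
gripper_width: 0.795
grasp_force: 30.0
```

apply_moves --motion '[[-0.4,[0.015,-0.045,0],[0,0,0.13]],[-0.4,[0.03,-0.09,0],[0,0,0.13]],[-0.4,[0.045,-0.135,0],[0,0,0.13]],[-0.4,[0.06,-0.18,0],[0,0,0.13]],[-0.4,[0.075,-0.225,0],[0,0,0.13]],[-0.4,[0.09,-0.27,0],[0,0,0.13]],[-0.4,[0.105,-0.315,0],[0,0,0.13]],[-0.4,[0.113,-0.341,0],[0,0,0.13]]]'

```text
time_s: 33.6
position: [0.5184, -0.1488, 0.1743]
tool_rot: [-180.0, -0.1, -173.4]
contact_force: [0.2, 0.6, -1.6]
gripper_width: 0.796
grasp_force: 30.0
```

apply_moves --motion '[[-0.4,[0,0,0],[0,0,0]],[-0.4,[0,0,0],[0,0,0]],[-0.4,[0,0,0],[0,0,0]],[-0.4,[0,0,0],[0,0,0]],[-0.4,[0,0,0],[0,0,0]],[-0.4,[0,0,0],[0,0,0]]]'

```text
time_s: 34.2
position: [0.5198, -0.1446, 0.175]
tool_rot: [-180.0, 0.0, -173.2]
contact_force: [-0.6, 0.9, -1.0]
gripper_width: 0.794
grasp_force: 30.0
```

```bash
python3 - <<'E'
from h import *
c=cam("wrist","w10"); to([.5197,-.1454,.0085],186.7); print(c["s"]["contact_force"],c["s"]["gripper_width"])
im=c["pixels"][:,:,::-1]; m=cv2.inRange(cv2.cvtColor(im.copy(),cv2.COLOR_BGR2HSV),(100,100,40),(125,255,255)); ys,xs=np.nonzero(m)
P=[]
for col in range(0,560,1):
    r=ys[(xs==col)&(ys<300)]
    if len(r): P.append((col,r.min()))
print(P[::30])
print([proj(c,X).round(1) for X in [(.4142,.0966,.015),(.4542,-.2206,.015),(.5197,-.1454,.178),(.617,-.134,.083)]])
E
```

```text
pos [ 0.5197 -0.1448  0.175 ] [-179.99    0.   -173.18] shift [ 1.000e-04 -6.000e-04  1.665e-01] turn [-0.     0.     0.003]
[-0.62331583  0.87509348 -1.03548026] 0.7943254965640174
[(213, np.int64(117)), (243, np.int64(116)), (273, np.int64(116)), (303, np.int64(116)), (333, np.int64(116)), (363, np.int64(116)), (393, np.int64(116)), (423, np.int64(116)), (453, np.int64(116)), (483, np.int64(116)), (513, np.int64(116))]
[array([539.9, 118. ]), array([214.5, 120.3]), array([282. , 255.1]), array([282.2, 313.6])]
```

View pics/w10.png

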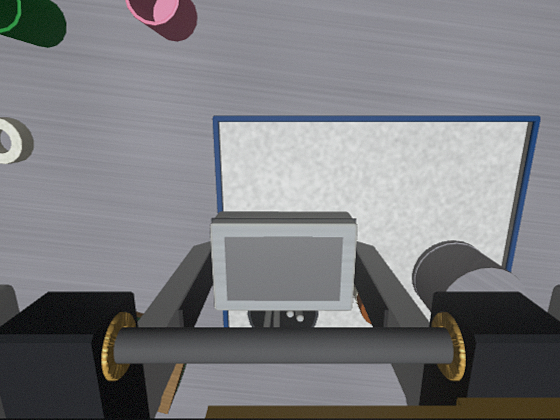

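The tin is held flat and parallel to the tray's near edge (a horizontal line at row 116). Jar and flask lie below it, clear of the fingers. I lower it.

apply_moves --motion '[[-0.4,[0,-0.0005,0.03],[0,0,0]],[-0.4,[0,-0.0005,0.06],[0,0,0]],[-0.4,[0,-0.0005,0.09],[0,0,0]],[-0.4,[0,-0.0005,0.12],[0,0,0]],[-0.4,[0,-0.0005,0.145],[0,0,0]],[-0.4,[0,-0.0005,0.158],[0,0,0]],[-0.4,[0,-0.0005,0.164],[0,0,0]],[-0.4,[0,-0.0005,0.166],[0,0,0]]]'

```text
time_s: 35.05
position: [0.5199, -0.146, 0.0091]
tool_rot: [-180.0, 0.0, -173.2]
contact_force: [0.3, -0.1, -1.1]
gripper_width: 0.795
grasp_force: 30.0
```

apply_moves --motion '[[-0.4,[0,0,0],[0,0,0]],[-0.4,[0,0,0],[0,0,0]],[-0.4,[0,0,0.0015],[0,0,0]],[-0.4,[0,0,0.0015],[0,0,0]],[-0.4,[0,0,0.0015],[0,0,0]],[-0.4,[0,0,0.0015],[0,0,0]]]'

```text
time_s: 35.65
position: [0.5201, -0.1462, 0.0081]
tool_rot: [-180.0, 0.1, -173.3]
contact_force: [-0.0, -0.8, 0.2]
gripper_width: 0.793
grasp_force: 30.0
```

apply_moves --motion '[[-0.6,[0,0,0],[0,0,0]],[-0.75,[0,0,0],[0,0,0]],[-0.75,[0,0,0],[0,0,0]],[-0.75,[0,0,-0.02],[0,0,0]],[-0.75,[0,0,-0.07],[0,0,0]],[-0.75,[0,0,-0.12],[0,0,0]],[-0.75,[0,0,-0.17],[0,0,0]],[-0.75,[0,0,-0.2],[0,0,0]]]'

```text
time_s: 36.45
position: [0.5208, -0.1464, 0.2124]
tool_rot: [-179.8, 0.3, -173.2]
contact_force: [0.7, 0.6, 0.2]
gripper_width: 0.873
grasp_force: 0.0
```

apply_moves --motion '[[-0.75,[-0.05,0,-0.03],[0,0,0]],[-0.75,[-0.05,0,-0.03],[0,0,0]],[-0.75,[-0.05,0,-0.03],[0,0,0]],[-0.75,[-0.05,0,-0.03],[0,0,0]],[-0.75,[-0.05,0,-0.03],[0,0,0]],[-0.75,[-0.05,0,-0.03],[0,0,0]],[-0.75,[-0.05,0,-0.03],[0,0,0]]]'

```text
time_s: 37.15
position: [0.5686, -0.1401, 0.237]
tool_rot: [180.0, -0.1, -173.3]
contact_force: [0.4, 0.5, -0.9]
gripper_width: 0.875
grasp_force: 0.0
```

```bash
python3 - <<'E'
from h import *
c=cam("wrist","w11"); np.save("w11.npy",np.hstack([c["R"],c["t"][:,None]]))
print(tin(c,(.5197,-.1454,.028),.028)); to([.5,-.4313,.2],96.7); print(proj(c,(.617,-.134,.083)),proj(c,(.617,-.134,.003)))
E
```

```text
((229, 77, 119, 130), ((0.5207145810127258, -0.13730654120445251), (0.1451839655637741, 0.13679909706115723), 6.702110290527344))
pos [ 0.5688 -0.1402  0.2372] [ 1.7999e+02 -4.0000e-02 -1.7327e+02] shift [ 0.1024 -0.2811  0.0372] turn [-0.000e+00 -1.000e-03  2.001e+00]
[283.61151203 240.24972817] [283.4974139  218.74183805]
```

View pics/w11.png

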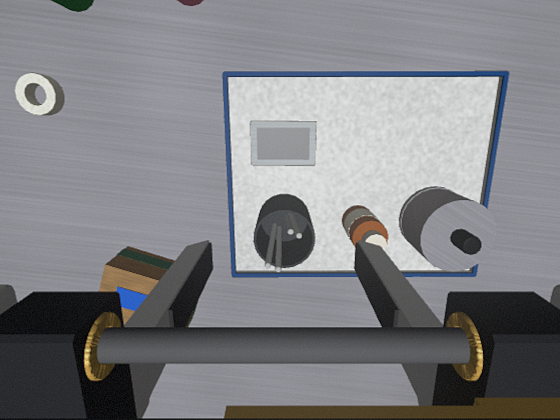

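The tin lies flat with its top at x 250–316, y 121–165, squared to the tray and in line with the jar (nearest base edge at about row 194). The flask stands between jar and canister, the cover is closed and level, and the tape is at about (36,93).

```bash
python3 - <<'E'
from h import *
im=cv2.imread("pics/w11.png"); P=np.load("w11.npy"); c=ctrl.camera("wrist"); c["R"]=P[:,:3]; c["t"]=P[:,3]
g=cv2.cvtColor(im,cv2.COLOR_BGR2GRAY); m=np.zeros_like(g); m[115:172,244:322]=(g<195)[115:172,244:322]
k=max(cv2.findContours(m,0,1)[0],key=cv2.contourArea); print(cv2.boundingRect(k))
col=g[100:215,283]; print(col[15:100].tolist())
m2=np.zeros_like(g); m2[122:164,252:315]=(g<165)[122:164,252:315]; k2=max(cv2.findContours(m2,0,1)[0],key=cv2.contourArea)
w=np.array([ray(c,p[0],.028) for p in cv2.convexHull(k2)],np.float32); r=cv2.minAreaRect(w); print("panel",r,cv2.boundingRect(k2))
w=np.array([ray(c,p[0],.028) for p in cv2.convexHull(k)],np.float32); print("tin",cv2.minAreaRect(w))
t=np.radians(6.75); ex=np.array([np.cos(t),np.sin(t)]); ey=np.array([-ex[1],ex[0]])
print("tin in jar frame", (np.array(r[0])-[.617,-.134])@np.array([ex,ey]).T)
for v in (164,165,166): print("tin edge",(ray(c,(283,v),.028))@ex)
for v in (193,194,195): print("jar edge",(ray(c,(284,v),.003))@ex)
m3=np.zeros_like(g); m3[60:125,5:75]=(g>205)[60:125,5:75]; k3=max(cv2.findContours(m3,0,1)[0],key=cv2.contourArea); e=cv2.fitEllipse(cv2.convexHull(k3)); print("tape",e,ray(c,e[0],.018))
E
```

```text
(249, 120, 68, 46)
[209, 213, 213, 218, 225, 187, 154, 183, 183, 178, 182, 183, 170, 152, 151, 154, 153, 154, 156, 154, 152, 155, 153, 153, 151, 150, 155, 150, 153, 151, 149, 148, 152, 152, 151, 150, 148, 149, 152, 151, 148, 150, 146, 149, 163, 183, 185, 182, 180, 175, 167, 222, 225, 220, 214, 217, 218, 221, 226, 225, 223, 222, 219, 216, 219, 214, 218, 216, 215, 217, 223, 222, 220, 212, 210, 212, 213, 226, 195, 91, 49, 60, 61, 60, 63]
panel ((0.5206202268600464, -0.14612479507923126), (0.03491438925266266, 0.05991189926862717), 6.697159767150879) (257, 128, 53, 32)
tin ((0.519753098487854, -0.14643318951129913), (0.05061202496290207, 0.07665637880563736), 6.696719169616699)
tin in jar frame [-0.09713683 -0.00071252]
tin edge 0.5230822813127857
tin edge 0.5242453942735638
tin edge 0.5254103160386844
jar edge 0.5629535273130143
jar edge 0.5642491331665233
jar edge 0.5655468003539447
tape ((34.78804397583008, 93.52581024169922), (36.20332717895508, 43.59132766723633), 141.7224884033203) [ 0.49860913 -0.43131134]
```

apply_moves --motion '[[-0.75,[0.018,-0.047,0],[0,0,0]],[-0.75,[0.036,-0.094,0],[0,0,0]],[-0.75,[0.104,-0.281,0.06],[0,0,0]],[-0.75,[0.104,-0.281,0.06],[0,0,0]],[-0.75,[0.104,-0.281,0.06],[0,0,0]],[-0.75,[0.104,-0.281,0.06],[0,0,0]],[-0.75,[0.104,-0.281,0.06],[0,0,0]],[-0.75,[0.104,-0.281,0.06],[0,0,0]]]'

```text
time_s: 38.05
position: [0.4978, -0.4325, 0.1759]
tool_rot: [179.9, -0.1, -173.4]
contact_force: [0.4, 0.7, -0.4]
gripper_width: 0.873
grasp_force: 0.0
```

apply_moves --motion '[[-0.4,[0,0,0],[0,0,0]],[-0.4,[0,0,0],[0,0,0]],[-0.4,[0,0,0],[0,0,0]],[-0.4,[0,0,0],[0,0,0]],[-0.4,[0,0,0],[0,0,0]],[-0.4,[0,0,0],[0,0,0]]]'

```text
time_s: 38.65
position: [0.4993, -0.431, 0.1777]
tool_rot: [-180.0, 0.0, -173.2]
contact_force: [0.4, -0.2, -0.3]
gripper_width: 0.698
grasp_force: 0.0
```

```bash
python3 - <<'E'
from h import *
c=cam("wrist","w12"); print(c["s"]["joint_pos"].round(1))
g=cv2.cvtColor(c["pixels"],cv2.COLOR_RGB2GRAY); x,y=proj(c,(.4995,-.431,.018)).astype(int); m=np.zeros_like(g); s=np.s_[y-45:y+45,x-45:x+45]; m[s]=(g[s]>205)
k=max(cv2.findContours(m,0,1)[0],key=cv2.contourArea); e=cv2.fitEllipse(cv2.convexHull(k)); w=ray(c,e[0],.018); print(e,w); to([*w,.004],186.73)
E
```

```text
[ -45.7   19.4   64.5   -0.    96.  -142.5]
((282.9815673828125, 193.42970275878906), (41.60552215576172, 42.339019775390625), 98.33707427978516) [ 0.49870651 -0.43135355]
pos [ 0.4992 -0.4311  0.1776] [-179.99    0.   -173.23] shift [ 5.000e-04 -1.000e-04  1.736e-01] turn [-0.     0.     0.001]
```

apply_moves --motion '[[-0.4,[0.0005,0,0.04],[0,0,0]],[-0.4,[0.0005,0,0.08],[0,0,0]],[-0.4,[0.0005,0,0.12],[0,0,0]],[-0.4,[0.0005,0,0.15],[0,0,0]],[-0.4,[0.0005,0,0.165],[0,0,0]],[-0.4,[0.0005,0,0.172],[0,0,0]],[-0.4,[0.0005,0,0.174],[0,0,0]],[-0.4,[0.0005,0,0.174],[0,0,0]]]'

```text
time_s: 39.5
position: [0.4995, -0.4324, 0.0053]
tool_rot: [-179.9, 0.1, -173.3]
contact_force: [-0.2, -0.1, 0.7]
gripper_width: 0.7
grasp_force: 0.0
```

apply_moves --motion '[[-0.4,[0,0,0],[0,0,0]],[-0.4,[0,0,0],[0,0,0]],[-0.2,[0,0,0],[0,0,0]],[0,[0,0,0],[0,0,0]],[0.15,[0,0,0],[0,0,0]],[0.15,[0,0,0],[0,0,0]],[0.15,[0,0,0],[0,0,0]],[0.15,[0,0,0],[0,0,0]]]'

```text
time_s: 40.3
position: [0.4986, -0.4315, 0.0037]
tool_rot: [-180.0, 0.0, -173.2]
contact_force: [-0.8, 0.1, 1.8]
gripper_width: 0.485
grasp_force: 30.0
```

apply_moves --motion '[[0.15,[0,0,-0.03],[0,0,0]],[0.15,[0,0,-0.07],[0,0,0]],[0.15,[0,0,-0.11],[0,0,0]],[0.15,[0,0,-0.12],[0,0,0]],[0.15,[-0.006,0.03,-0.12],[0,0,0]],[0.15,[-0.014,0.07,-0.12],[0,0,0]],[0.15,[-0.022,0.11,-0.12],[0,0,0]],[0.15,[-0.03,0.15,-0.12],[0,0,0]]]'

```text
time_s: 41.1
position: [0.51, -0.2772, 0.1217]
tool_rot: [179.9, -0.1, -173.3]
contact_force: [0.1, 0.2, -0.0]
gripper_width: 0.482
grasp_force: 30.0
```

apply_moves --motion '[[0.15,[-0.008,0.04,0],[0,0,0]],[0.15,[-0.015,0.08,0],[0,0,0]],[0.15,[-0.021,0.11,0],[0,0,0]],[0.15,[-0.025,0.1307,0],[0,0,0]],[0.15,[-0.025,0.1307,0],[0,0,0]],[0.15,[-0.025,0.1307,0],[0,0,0]],[0.15,[-0.025,0.1307,0],[0,0,0]],[0.15,[-0.025,0.1307,0],[0,0,0]]]'

```text
time_s: 41.9
position: [0.52, -0.1473, 0.1231]
tool_rot: [-180.0, -0.0, -173.3]
contact_force: [0.4, 0.4, -0.0]
gripper_width: 0.482
grasp_force: 30.0
```

```bash
python3 - <<'E'
from h import *
to([.5203,-.1463,.0317],186.77)
E
```

```text
pos [ 0.52   -0.1473  0.1231] [-1.7999e+02 -3.0000e-02 -1.7334e+02] shift [-0.0005  0.001   0.0914] turn [-0.    -0.001 -0.002]
```

apply_moves --motion '[[0.15,[-0.0005,0.001,0.03],[0,0,0]],[0.15,[-0.0005,0.001,0.06],[0,0,0]],[0.15,[-0.0005,0.001,0.08],[0,0,0]],[0.15,[-0.0005,0.001,0.087],[0,0,0]],[0.15,[-0.0005,0.001,0.091],[0,0,0]],[0.15,[-0.0005,0.001,0.0915],[0,0,0]],[0.15,[-0.0005,0.001,0.0915],[0,0,0]],[0.15,[-0.0005,0.001,0.0915],[0,0,0]]]'

```text
time_s: 42.7
position: [0.5215, -0.1456, 0.0333]
tool_rot: [-179.9, 0.1, -173.3]
contact_force: [-0.0, -0.3, 0.3]
gripper_width: 0.482
grasp_force: 30.0
```

apply_moves --motion '[[0.15,[0,0,0],[0,0,0]],[0.15,[0,0,0],[0,0,0]],[0.15,[0,0,0],[0,0,0]],[0.15,[0,0,0],[0,0,0]]]'

```text
time_s: 43.1
position: [0.5206, -0.1451, 0.0321]
tool_rot: [-180.0, 0.0, -173.2]
contact_force: [0.3, 1.3, 0.1]
gripper_width: 0.483
grasp_force: 30.0
```

apply_moves --motion '[[0.15,[0,-0.001,0],[0,0,0]],[0.15,[0,-0.001,0.0004],[0,0,0]],[0.15,[0,-0.001,0.0008],[0,0,0]],[0.15,[0,-0.001,0.0008],[0,0,0]],[0.15,[0,-0.001,0.0008],[0,0,0]],[0.15,[0,-0.001,0.0008],[0,0,0]]]'

```text
time_s: 43.7
position: [0.5208, -0.1463, 0.0317]
tool_rot: [-180.0, 0.0, -173.3]
contact_force: [-1.0, 0.1, 4.6]
gripper_width: 0.481
grasp_force: 30.0
```

apply_moves --motion '[[0,[0,0,0],[0,0,0]],[-0.2,[0,0,0],[0,0,0]],[-0.2,[0,0,0],[0,0,0]],[-0.2,[0,0,0],[0,0,0]],[-0.2,[0,0,-0.03],[0,0,0]],[-0.2,[0,0,-0.08],[0,0,0]],[-0.2,[0,0,-0.13],[0,0,0]],[-0.2,[0,0,-0.18],[0,0,0]]]'

```text
time_s: 44.5
position: [0.5203, -0.146, 0.2126]
tool_rot: [180.0, -0.0, -173.2]
contact_force: [0.1, -0.7, -0.3]
gripper_width: 0.6
grasp_force: 0.0
```

apply_moves --motion '[[-0.2,[-0.06,0.05,-0.02],[0,0,0]],[-0.2,[-0.06,0.05,-0.02],[0,0,0]],[-0.2,[-0.06,0.05,-0.02],[0,0,0]],[-0.2,[-0.06,0.05,-0.02],[0,0,0]],[-0.2,[-0.06,0.05,-0.02],[0,0,0]],[-0.2,[-0.06,0.05,-0.02],[0,0,0]],[-0.2,[-0.06,0.05,-0.02],[0,0,0]],[-0.2,[-0.06,0.05,-0.02],[0,0,0]]]'

```text
time_s: 45.3
position: [0.574, -0.09, 0.231]
tool_rot: [-180.0, -0.0, -173.3]
contact_force: [0.2, -0.3, 0.2]
gripper_width: 0.603
grasp_force: 0.0
```

```bash
python3 - <<'E'
from h import *
c=cam("wrist","w13"); s=cam("scene"); d=cam("side")
print(proj(c,(.5203,-.1463,.046)))
W=c["pixels"][40:300,150:560,::-1]; S=s["pixels"][140:290,190:390,::-1]; D=d["pixels"][150:290,195:345,::-1]
W=cv2.resize(W,(465,295)); a=cv2.resize(S,(390,295)); b=cv2.resize(D,(316,295))
cv2.imwrite("pics/fin.png",np.vstack([np.hstack([W,b]),np.hstack([a,np.zeros((295,391,3),np.uint8)])]))
g=cv2.cvtColor(c["pixels"],cv2.COLOR_RGB2GRAY); x,y=proj(c,(.5203,-.1463,.046)).astype(int); m=np.zeros_like(g); q=np.s_[y-30:y+30,x-30:x+30]; m[q]=(g[q]>205)
ks=[k for k in cv2.findContours(m,1,1)[0] if 100<cv2.contourArea(k)<2500]
for k in ks: e=cv2.fitEllipse(cv2.convexHull(k)); print(e,ray(c,e[0],.046))
E
```

```text
[236.67472208 134.1444732 ]
((236.55337524414062, 134.8915557861328), (24.557231903076172, 25.779935836791992), 152.27493286132812) [ 0.52109168 -0.14636627]
((235.05406188964844, 156.9681396484375), (59.900840759277344, 85.96771240234375), 179.07403564453125) [ 0.54463621 -0.14610858]Traceback (most recent call last):
  File "<stdin>", line 9, in <module>
cv2.error: OpenCV(4.12.0) /io/opencv/modules/imgproc/src/shapedescr.cpp:361: error: (-201:Incorrect size of input array) There should be at least 5 points to fit the ellipse in function 'fitEllipseNoDirect'
```

View pics/fin.png

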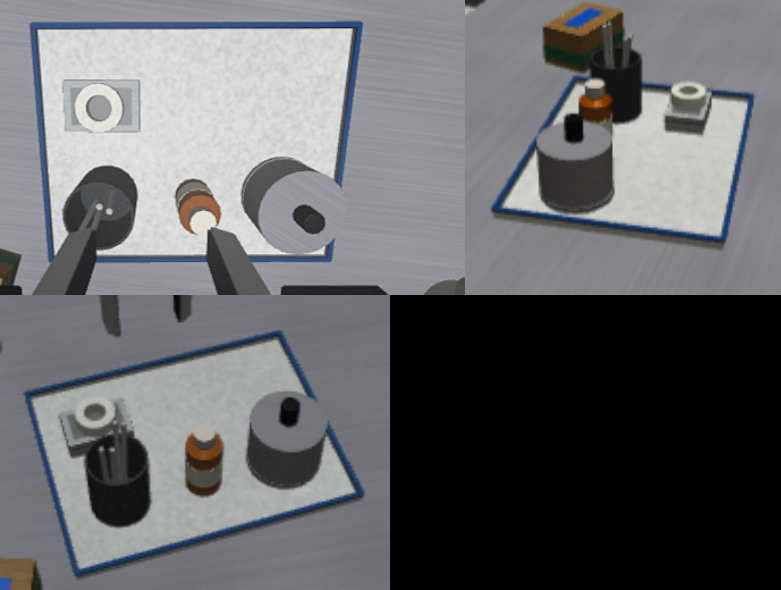

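The composite shows everything in place: the tape centred on the tin in front of the jar, the flask upright midway and in line, and the cover level and fully down. The gripper is clear above.

```bash
python3 -c "
from workcell import ctrl
print(ctrl.job_done())"
```

```text
the job is handed in; nothing more can be done
None
```

The dressing tray is set up as asked and handed in at about 45 s of the 138 s allowed; by the last camera check the cover was fully home, the tin about 39 mm in front of the jar, the tape within 1 mm of centre on it, and everything let go.

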